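# Hang a lantern on the test stand and hold the tester's key switch on

## Task

Get this lantern on test: hang it by its handle on the double hook of the stand and let go of it, then take the square-headed key from the key block, push it fully home in the key switch on top of the tester (rock it a little if the sticky pins catch it), turn it a quarter turn clockwise and hold it there. The switch springs back, so finish while still gripping the turned key; do not knock the lantern off its hook, and leave the round-headed spare key, the oil lamp, the vase and the glass shade where they are.

Things in the scene. Friction and masses are not known exactly. Their poses are not given: they have to be found in the camera images.
- lantern: Small steel-and-glass lantern, loose, about 0.32 kg, 80 x 80 mm in plan, body 89 mm high with a rigid wire handle (bail) standing over it, total height 154 mm; stands upright on the table. Origin: centre of the underside, z up; the handle's plane is its y-z plane.
- lantern_bar (a point): Middle of the lantern's handle bar: a straight round steel bar 8 mm thick running 92 mm along the lantern's y, 150 mm above its underside, 61 mm clear above the roof; its two uprights stand at y = +-46 mm. Axes as the lantern.
- hook_stand: Fixed stand: wooden base 150 x 130 x 12 mm (x -50 to +100 mm) with two upright 14 mm rods at x = +80, y = +-26 mm, 204 mm high, whose tops carry two parallel upturned steel hooks pointing along -x (open end towards the robot). Origin: on the table under the hooks' low point; z up.
- hook_seat (a point): Middle of the hanging handle bar's place: midway between the hooks, 198 mm above the table, over their low point; axes as the stand. Hooks: 8 mm rods at y = +-26 mm (44 mm free between them for fingers), underside 12 mm below this point, rising 10 mm towards the uprights (+x); tips at x = -22 mm, their tops 12 mm above this point. Bar comes in over the tips along +x and lies along y.
- key_block: Fixed wooden block 50 (x) x 130 (y) x 50 (z) mm with two key slots in its top at y = -30 and +30 mm; origin: centre of its underside. The two keys stand in it, blade down, in either order; their collars rest on its top.
- key: The switch key: black square head 30 mm wide (y), 10 mm thick (x), 30 mm high (z = 38 to 68 mm); below it a steel collar 20 (y) x 8 mm (z = 30 to 38 mm), then a flat blade 12 mm wide (y), 6 mm thick, 30 mm long, with a tapered tip. Alike both ways round. 0.04 kg. Origin: centre of the blade's tip (lowest point), z up towards the head.
- spare_key: Spare key of the same build but with a round disc head 32 mm across; leave it in the block. Origin: blade tip.
- tester: Lamp tester: fixed grey steel box 140 (x) x 120 (y) x 75 (z) mm, key switch in the middle of its top. Origin: centre of the underside, z up. Two sticky spring pins stand 3.5 mm into the keyway's narrow ends (keyhole's +y, 13 mm deep; -y, 21 mm). Pushed straight, the key catches about 20 mm deep and needs 20 to 40 N; pressed with 10 N and rocked 1 to 2 mm along y it slips past.
- keyhole (a point): Centre of the keyway's mouth in the face of a round brass plug 41 mm across, 2 mm above the box top (77 mm above the table). Keyway 8 mm (this frame's x) by 15 mm (y), 34 mm deep, mouth flared 3 mm all round over 5 mm of depth; z up; turns with the plug. The key is home when its collar lies on the face (blade tip 30 mm deep; 26 mm counts).
- lock_plug (a joint): Turn of the plug in rad: 0 at rest, growing clockwise seen from above, a stop at 1.70; a quarter turn is 1.57. The key has about 0.2 rad of play in the keyway, so the plug lags the key by that. A spring turns it back: about 0.11 N m at a quarter turn.
- oil_lamp: Brass oil lamp, loose, 84 mm across, 140 mm high; origin: underside. Leave alone.
- vase: Green glass vase, loose, 84 mm across, 125 mm high; origin: underside. Leave alone.
- shade: White glass lamp shade, loose, 130 mm across, 80 mm high; origin: underside. Leave alone.
Not all that is in view belongs to the job. Leave any blue or pink look-alike of the tester alone.

How it is judged:
On the way, in this order (a step that is already met when the one before it is completed fails the run):
1. the lantern hangs by its handle on both hooks, let go and at rest (horizontal distance between lantern_bar and hook_seat below 0.02 m and z of lantern_bar in the frame of hook_seat between -0.008 and 0.01 m and angle between lantern's own z axis and vertical below 0.25 rad and contact force between lantern and hook_stand above 1 N and contact force between each of the arm, the fingers and lantern below 0.2 N and linear speed of lantern below 0.05 m/s), for 0.2 s.
2. the key is fully home in the key switch, not yet turned (z of key in the frame of keyhole below -0.026 m and horizontal distance between key and keyhole below 0.005 m and angle between the y axis of key and the y axis of keyhole, either way round below 0.45 rad and angle between key's own z axis and vertical below 0.15 rad and value of joint lock_plug below 0.5 rad), for 0.1 s.
3. the key, fully home, has turned the switch a quarter turn (z of key in the frame of keyhole below -0.026 m and horizontal distance between key and keyhole below 0.005 m and angle between the y axis of key and the y axis of keyhole, either way round below 0.45 rad and angle between key's own z axis and vertical below 0.15 rad and value of joint lock_plug above 1.25 rad), for 0.2 s.
At the end, for the whole second after the job is handed in: The lantern hangs at rest by its handle on the hooks (bar within 20 mm of the seat, tilt under 0.25 rad, untouched by the robot), and the fingers still hold the key, which is home in the keyway (tip at least 26 mm deep, within 5 mm of the axis) and holds the plug at 1.25 rad or more (all of step 1 and all of step 3 and velocity of joint lock_plug below 0.2 rad/s and contact force between the fingers and key above 1 N); the arm keeps its last pose, push and grip.
It fails at once if the spare key is moved or tipped (more than 25 mm) (distance of spare_key from where it was at the start of the episode above 0.025 m or angle between spare_key's own z axis and vertical above 0.35 rad).
It fails at once if the oil lamp is moved or tipped (more than 25 mm) (distance of oil_lamp from where it was at the start of the episode above 0.025 m or angle between oil_lamp's own z axis and vertical above 0.35 rad).
It fails at once if the vase is moved or tipped (more than 25 mm) (distance of vase from where it was at the start of the episode above 0.025 m or angle between vase's own z axis and vertical above 0.35 rad).
It fails at once if the glass shade is moved or tipped (more than 25 mm) (distance of shade from where it was at the start of the episode above 0.025 m or angle between shade's own z axis and vertical above 0.35 rad).
It also fails if it takes over 61 s, if anything falls off the work surface, if the arm or the gripper's body presses on something with over 40 N, if the wrist force passes 120 N, or if a joint passes its speed limit or range.

## Robot

A 7-joint arm with a two-finger parallel gripper is mounted at the origin on the work surface. World frame = base frame: x ahead of the robot, y to its left, z up, the work surface at z = 0. Lengths are in m, angles in rad, forces in N, time in s.
With the tool pointing down it reaches from about 0.4 to 0.85 m from the base axis. Payload 10.4 kg.
Tool frame: the origin (TCP) lies at the very end of the fingers, on their centre line; the grasp point (between the pads) lies 19 mm behind it (r.pinch_z is the distance from the TCP to the grasp point, in m); z points along the fingers, y is the line along which they close (so a half turn about z gives the same grasp; the last joint's range is limited). The gripper opens to 87 mm and grips with 3 to 60 N. Pads are 19 mm wide; open, the fingers measure 117 mm over their backs; the gripper's body (75 mm by 190 mm) begins 51 mm behind the grasp point.
Start: joints at [1.292, 0.332, -0.065, 1.46, 0.022, 1.35, -0.088], TCP at [0.158, -0.605, 0.223] pointing down, gripper open.
Joint ranges: [-2.6, 2.6], [-0.5, 2.12], [-1.47, 1.34], [0.16, 2.42], [-1.27, 4.41], [0.06, 2.06], [-2.6, 2.6]. Speed limits (rad/s): [2.22, 2.22, 2.79, 2.79, 3.14, 3.14, 3.14].

## Interface

Orientations are given as a unit quaternion [x, y, z, w].
In Python, from bench import r, camera gives the robot as it stands. The module is installed in compiled form; this text tells all that it offers.
- The arm moves only by the shell command python3 -m pendant 'ROWS' [FORCE]. ROWS is JSON, a list of rows, each an object with "dp": the shift along the tool's x, y, z as a fraction of full scale, a list of three; "rotation": the turn, a rotation vector about the tool's x, y, z as a fraction of full scale, a list of three; "jaw": the opening, from 0 (shut) to 1 (fully open). A call has 1 to 8 rows; each row is the pose to reach, as a shift and turn from the pose commanded when the call began, along the tool's axes at that moment, turning the shorter way round; what a row does not reach only later rows make up. Full scale, the value 1, is 0.15 m for a shift and 2 pi rad for a turn. A row lasts 1/8 s, in which the tool goes at most 62.5 mm and 10.7 degrees, less where a joint would pass 70% of its speed; a pose out of reach is approached as far as the arm can. A call with a number of a shift or a turn outside -1 to 1 is refused whole. A call with a gripper value outside its range is refused whole. The fingers move at their own pace and stop on an object; FORCE is the grip in N (left out, the last holds). Time passes only in rows, so rows that repeat a pose let the fingers close. It gives the time, the measured TCP pose, the force, the opening and the grip force at its end, in the units of the state.
- r.read_state(): the state, without advancing time (a new reading comes with each control period).
- camera(name): name is "side" or "top" or "wrist"; returns a dict with "image" (480x640x3 uint8, red, green, blue), "z_map" (480x640 float32, m along the optical axis (not along the pixel's ray), 0 where there is no reading), "mtx" (3x3 intrinsics, pixels), "T" (4x4, takes a point from camera to world coordinates). Camera axes: x right, y down, z forward; pixel columns grow to the right and rows downward; lengths in m; the calibration is good to about 2 mm. A picture is of the moment at which its call begins.
- r.close_job(): hands the job in; it is judged then, once.
The state is a dict: "time": time; "joint_positions": joint angles; "joint_vel": joint speeds; "joint_torque": joint torques, N m; "ee_pos": TCP position; "eef_rot": TCP orientation; "ft_force": force on the tool from outside, world axes, zero at the start; "torque": the same for the moment, N m; "width": finger opening in m; "grip_force": force on a finger pad.
Only numpy, scipy, OpenCV 4.12 (cv2) and the standard library are available. Lean on these libraries where they do the work, as an engineer would, in place of code of your own. Each camera call takes 0.05 s, during which the arm holds its last target. There are 200 camera calls.

## Working session

There is one attempt and no reset: what is moved stays moved. The work goes in short steps, Python scripts to look and compute and a shell command to move; the robot and the scene stay as the last step left them, time stands still between calls to the robot, and variables do not carry over. Pictures are saved under pics/ and viewed, at most 11 in all, crops included, and the job is handed in when it is done.

```bash
mkdir -p pics; python3 - <<'E'
from bench import r,camera
import cv2,numpy as np,pickle
s=r.read_state();print({k:np.round(v,3).tolist() for k,v in s.items()},r.pinch_z)
for n in("top","side"):
    c=camera(n);pickle.dump(c,open(n+".pkl","wb"));cv2.imwrite(f"pics/{n}0.png",c["image"][:,:,::-1]);print(n,c["mtx"].round(1).tolist(),c["T"].round(3).tolist())
E
```

```text
{'time': 0.0, 'joint_positions': [1.292, 0.333, -0.065, 1.461, 0.022, 1.35, -0.089], 'joint_vel': [0.001, 0.002, -0.0, -0.002, -0.001, 0.003, -0.002], 'joint_torque': [-0.001, -62.326, 0.024, -38.989, -0.061, 0.04, 0.0], 'ee_pos': [0.158, -0.604, 0.222], 'eef_rot': [0.992, 0.128, -0.0, -0.001], 'ft_force': [-0.243, 0.469, -0.307], 'torque': [0.014, -0.03, 0.013], 'grip_force': 0.0, 'width': 0.087} 0.0187
top [[526.3, 0.0, 325.6], [0.0, 526.3, 234.2], [0.0, 0.0, 1.0]] [[-0.016, -0.986, 0.166, 0.294], [-1.0, 0.02, 0.023, -0.128], [-0.026, -0.165, -0.986, 1.643], [0.0, 0.0, 0.0, 1.0]]
side [[616.0, 0.0, 315.5], [0.0, 616.0, 239.8], [0.0, 0.0, 1.0]] [[-0.766, -0.412, 0.494, -0.17], [-0.643, 0.463, -0.611, 0.799], [0.023, -0.785, -0.619, 1.035], [0.0, 0.0, 0.0, 1.0]]
```

View pics/top0.png

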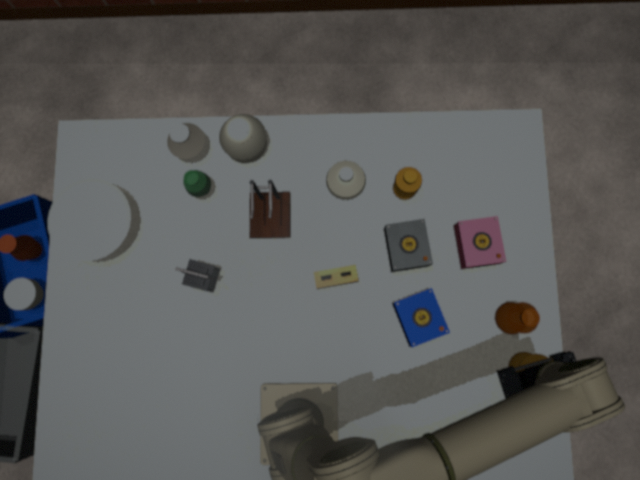

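View pics/side0.png

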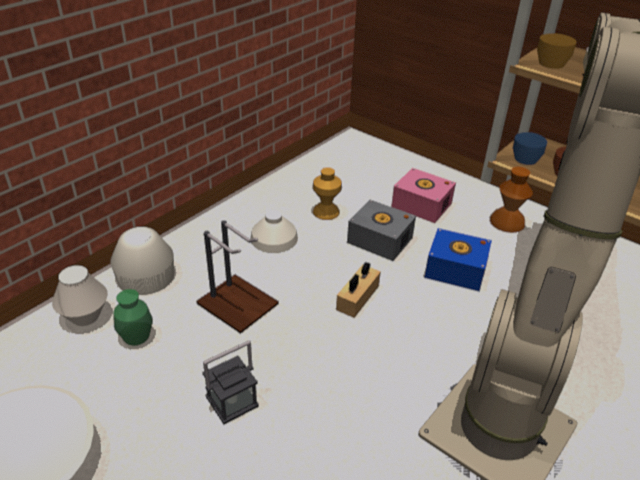

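The top view shows the lantern at (203,275), the stand at (270,205), the key block at (337,276) and the grey tester at (408,245). The blue and pink testers are decoys, and the side view agrees with this. Next I'll measure with depth and enlarged crops.

```bash
cat > h.py <<'E'
import numpy as np,cv2,pickle
def cloud(c):
    z=c["z_map"];v,u=np.mgrid[:z.shape[0],:z.shape[1]];K=c["mtx"]
    P=np.stack([(u-K[0,2])/K[0,0]*z,(v-K[1,2])/K[1,1]*z,z],-1)
    P=P@c["T"][:3,:3].T+c["T"][:3,3];P[z<=0]=np.nan;return P
def rect(P):
    (c,s,a)=cv2.minAreaRect(P[:,:2].astype(np.float32)*1000);return np.round(c,1),np.round(s,1),round(a,1)
def ray(c,u,v,h):
    d=c["T"][:3,:3]@np.linalg.solve(c["mtx"],[u,v,1.]);o=c["T"][:3,3];return o+d*(h-o[2])/d[2]
E
python3 - <<'E'
from h import *
tops={n:pickle.load(open(n+".pkl","rb")) for n in("top","side")}
T=cloud(tops["top"]);S=cloud(tops["side"])
def sel(P,box,lo,hi):
    a=P[box[1]:box[3],box[0]:box[2]].reshape(-1,3);return a[(a[:,2]>lo)&(a[:,2]<hi)]
tb=T[225:275,160:235].reshape(-1,3)
for nm,P,b,lo,hi in[("lantern roof",T,(165,250,235,305),.05,.12),("bar T",T,(165,250,235,305),.135,.17),("bar S",S,(190,330,270,420),.135,.17),
 ("stand base",T,(235,160,300,250),.006,.03),("hooks T",T,(235,160,300,250),.17,.25),("hooks S",S,(190,210,270,300),.17,.25),("stand rods S",S,(190,210,270,320),.05,.17),
 ("block T",T,(305,255,370,300),.042,.056),("heads T",T,(305,255,370,300),.065,.11),("heads S",S,(330,255,390,320),.065,.11),
 ("tester T",T,(375,210,440,280),.065,.085),("tester S",S,(340,190,420,260),.068,.085)]:
    a=sel(P,b,lo,hi);print(nm,len(a),(rect(a),(a.mean(0)*1000).round(1),(a[:,2].max()*1000).round(1)) if len(a)>3 else"")
# plug by colour
for n,b in(("top",(375,210,440,280)),("side",(340,190,420,260))):
    c=tops[n];h=cv2.cvtColor(c["image"],cv2.COLOR_RGB2HSV)[b[1]:b[3],b[0]:b[2]]
    m=cv2.inRange(h,(12,110,60),(40,255,255));k,l,st,ce=cv2.connectedComponentsWithStats(m);i=1+st[1:,4].argmax()
    x,y,w,hh=st[i,:4];print("plug",n,st[i],ray(c,b[0]+x+w/2-.5,b[1]+y+hh/2-.5,.077).round(4))
ims=[]
for n,b in(("top",(165,240,245,310)),("side",(195,325,275,395)),("top",(235,165,315,235)),("side",(190,215,270,285)),("top",(300,245,380,315)),("side",(325,250,405,320)),("top",(370,210,450,280)),("side",(340,195,420,265))):
    im=tops[n]["image"][b[1]:b[3],b[0]:b[2],::-1];ims.append(cv2.resize(im,(200,175),interpolation=cv2.INTER_CUBIC))
cv2.imwrite("pics/crops.png",np.vstack([np.hstack(ims[:4]),np.hstack(ims[4:])]))
E
```

```text
lantern roof 671 ((array([440. , 292.2]), array([98.7, 79.6]), 73.4), array([439.5, 291. ,  82.9]), np.float64(117.8))
bar T 100 ((array([440.5, 293.1]), array([98.7,  7.9]), 74.1), array([439.9, 291.2, 152.1]), np.float64(160.4))
bar S 263 ((array([441.3, 297.5]), array([101. ,  12.1]), 73.3), array([440.9, 300.1, 150.6]), np.float64(158.0))
stand base 1715 ((array([669.4,  96.1]), array([294.2, 205.2]), 0.7), array([635.2,  89. ,  11.6]), np.float64(29.8))
hooks T 249 ((array([639.9,  88.7]), array([ 64.8, 110.6]), 88.5), array([646.1,  86.9, 197.4]), np.float64(214.2))
hooks S 444 ((array([640.6,  90.7]), array([113.4,  67.7]), 2.3), array([654.9,  94.2, 195. ]), np.float64(212.1))
stand rods S 661 ((array([716.4, -15.8]), array([ 48.4, 294.8]), 18.0), array([703.9,  40. , 100. ]), np.float64(169.7))
block T 586 ((array([ 431.3, -118.2]), array([ 50.6, 129.6]), 8.8), array([ 430.7, -118.6,   48.8]), np.float64(56.0))
heads T 82 ((array([ 431.3, -118.2]), array([10.8, 89.1]), 8.8), array([ 430.8, -118.1,   83.7]), np.float64(94.5))
heads S 191 ((array([ 432.3, -117. ]), array([14.5, 98.9]), 8.3), array([ 430.3, -107.5,   80. ]), np.float64(91.9))
tester T 1837 ((array([ 522.1, -340. ]), array([141.1, 122.3]), 7.9), array([ 521. , -339.2,   74.6]), np.float64(84.7))
tester S 1642 ((array([ 533.1, -391.6]), array([146.1, 243.8]), 8.3), array([ 521.4, -338.9,   75.3]), np.float64(82.9))
plug top [ 27  27  14  14 158] [ 0.5232 -0.3392  0.077 ]
plug side [ 35  23  16  10 125] [ 0.5227 -0.3362  0.077 ]
```

View pics/crops.png

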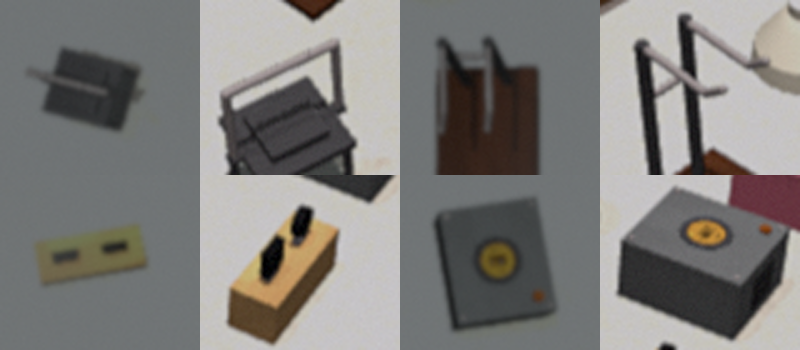

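The crops show the lantern's bar running diagonally, the hooks opening towards the robot, and two black-headed keys. I can't yet tell which head is round. One more measuring pass: the stand's base by colour, and a closer look at the heads.

```bash
cat > plan.py <<'E'
# usage: plan.py "x,y,z,yawdeg" ... : per waypoint, tool-axis shift/0.15 and z turn fraction (from state, then ideal)
import sys,numpy as np
from bench import r
from scipy.spatial.transform import Rotation as R
s=r.read_state();p=np.array(s["ee_pos"]);q=R.from_quat(s["eef_rot"])
print("t %.2f"%s["time"],"p",p.round(4),"yaw %.2f"%np.degrees(np.arctan2(*q.as_matrix()[1::-1,0])),"tilt",q.as_matrix()[:2,2].round(4),"f",np.round(s["ft_force"],1),"w %.4f g %.1f"%(s["width"],s["grip_force"]))
for a in sys.argv[1:]:
    a=[float(t) for t in a.split(",")];y=np.radians(a[3]);c,n=np.cos(y),np.sin(y)
    g=R.from_matrix(np.array([[c,n,0],[n,-c,0],[0,0,-1.]]));d=q.inv().apply(np.array(a[:3])-p)/.15
    rv=(q.inv()*g).as_rotvec()/(2*np.pi);print("dp",d.round(4).tolist(),"rot",rv.round(4).tolist(),"rows>=",int(np.ceil(max(np.linalg.norm(d)*.15/.0625,np.linalg.norm(rv)*360/10.7))))
    p,q=np.array(a[:3]),g
E
python3 - <<'E'
from h import *
t=pickle.load(open("top.pkl","rb"));s=pickle.load(open("side.pkl","rb"));T=cloud(t);S=cloud(s)
for n,c,P,b in(("T",t,T,(235,160,310,250)),("S",s,S,(185,260,290,340))):
    h=cv2.cvtColor(c["image"],cv2.COLOR_RGB2HSV);m=(cv2.inRange(h,(0,70,20),(14,255,200))|cv2.inRange(h,(170,70,20),(180,255,200)))>0
    k=np.zeros_like(m);k[b[1]:b[3],b[0]:b[2]]=1;a=P[m&k];a=a[(a[:,2]<.03)&(a[:,2]>0)];print(n,len(a),rect(a))
a=T[160:250,235:300].reshape(-1,3);a=a[(a[:,2]>.17)&(a[:,2]<.25)]
for w,P,b in(("T",T,(235,160,300,250)),("S",S,(190,210,270,300))):
    a=P[b[1]:b[3],b[0]:b[2]].reshape(-1,3);a=a[(a[:,2]>.17)&(a[:,2]<.25)]
    for lo,hi in((.04,.088),(.088,.14)):
        q=a[(a[:,1]>lo)&(a[:,1]<hi)]; q=q[(q[:,0]<.665)];print(w,len(q),(q.min(0)*1000).round(1),np.polyfit(q[:,0]-.62,q[:,1],1).round(4))
cv2.imwrite("pics/keys.png",np.hstack([cv2.resize(s["image"][255:305,340:385,::-1],(360,400),interpolation=cv2.INTER_CUBIC),cv2.resize(t["image"][260:295,310:365,::-1],(440,400),interpolation=cv2.INTER_CUBIC)]))
E
python3 plan.py .28,-.50,.25,50 .42,-.38,.25,73.7 .52,-.24,.25,73.7 .55,-.1,.25,73.7
```

```text
T 1410 (array([635.4,  87.3]), array([119.6, 142.4]), 89.5)
S 2325 (array([633.5,  93.9]), array([129.3, 151.8]), 89.6)
T 81 [585.6  58.1 186.1] [0.0034 0.0616]
T 82 [585.2 109.6 188.6] [-0.0143  0.1132]
S 109 [584.8  59.7 187.9] [-0.0071  0.0674]
S 116 [582.7 111.5 189.2] [-0.0115  0.1194]
t 0.10 p [ 0.158  -0.6043  0.2218] yaw 14.66 tilt [-0.0004  0.0012] f [ 0.2 -0.6  0.4] w 0.0872 g 0.0
dp [0.9626, -0.4675, -0.1872] rot [-0.0002, -0.0001, -0.0982] rows>= 4
dp [1.2128, 0.2007, 0.0] rot [0.0, 0.0, -0.0658] rows>= 3
dp [1.0829, 0.3779, 0.0] rot [0.0, 0.0, 0.0] rows>= 3
dp [0.952, -0.07, 0.0] rot [0.0, 0.0, 0.0] rows>= 3
```

View pics/keys.png

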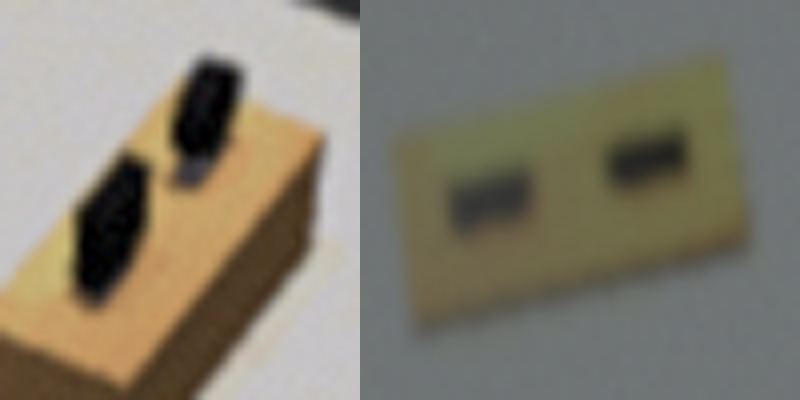

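The near, left-hand head (crop (110,230); larger y) is a parallelogram with straight upright sides, so it is the square key. The other is rounded. I'll check this with the wrist camera. Starting the move to the lantern.

```bash
python3 -m pendant '[{"dp":[0.33,-0.16,-0.19],"rotation":[0,0,-0.029],"jaw":1},{"dp":[0.64,-0.31,-0.19],"rotation":[0,0,-0.058],"jaw":1},{"dp":[0.96,-0.47,-0.19],"rotation":[0,0,-0.087],"jaw":1},{"dp":[0.96,-0.47,-0.19],"rotation":[0,0,-0.0982],"jaw":1}]' 60 | tail -3
python3 plan.py .40,-.40,.25,73.7 .50,-.27,.25,73.7 .54,-.13,.25,73.7 .50,0,.25,73.7 .45,.13,.25,73.7 .44,.25,.25,73.7
```

```text
ft_force: [-1.2, -1.8, 0.6]
width: 0.0873
grip_force: 0.0
t 0.60 p [ 0.284  -0.4966  0.2511] yaw 50.67 tilt [0.0014 0.001 ] f [-1.2 -1.8  0.6] w 0.0873 g 0.0
dp [0.9883, 0.1903, 0.0094] rot [0.0001, -0.0002, -0.064] rows>= 3
dp [1.0189, 0.3966, 0.0] rot [0.0, 0.0, 0.0] rows>= 3
dp [0.9707, -0.006, 0.0] rot [0.0, 0.0, 0.0] rows>= 3
dp [0.757, -0.4992, 0.0] rot [0.0, 0.0, 0.0] rows>= 3
dp [0.7383, -0.5632, 0.0] rot [0.0, 0.0, 0.0] rows>= 3
dp [0.7491, -0.2885, 0.0] rot [0.0, 0.0, 0.0] rows>= 2
```

```bash
python3 -m pendant '[{"dp":[0.33,0.06,0],"rotation":[0,0,-0.022],"jaw":1},{"dp":[0.66,0.13,0],"rotation":[0,0,-0.045],"jaw":1},{"dp":[0.99,0.19,0],"rotation":[0,0,-0.064],"jaw":1}]' >/dev/null
python3 -m pendant '[{"dp":[0.33,0.13,0],"rotation":[0,0,0],"jaw":1},{"dp":[0.67,0.26,0],"rotation":[0,0,0],"jaw":1},{"dp":[1,0.4,0],"rotation":[0,0,0],"jaw":1}]' >/dev/null
python3 -m pendant '[{"dp":[0.33,0,0],"rotation":[0,0,0],"jaw":1},{"dp":[0.66,0,0],"rotation":[0,0,0],"jaw":1},{"dp":[0.98,0,0],"rotation":[0,0,0],"jaw":1}]' >/dev/null
python3 -m pendant '[{"dp":[0.25,-0.17,0],"rotation":[0,0,0],"jaw":1},{"dp":[0.5,-0.33,0],"rotation":[0,0,0],"jaw":1},{"dp":[0.76,-0.5,0],"rotation":[0,0,0],"jaw":1}]' >/dev/null
python3 -m pendant '[{"dp":[0.25,-0.19,0],"rotation":[0,0,0],"jaw":1},{"dp":[0.5,-0.38,0],"rotation":[0,0,0],"jaw":1},{"dp":[0.74,-0.56,0],"rotation":[0,0,0],"jaw":1}]' >/dev/null
python3 plan.py .4405,.2935,.25,73.7 .4405,.2935,.13,73.7
```

```text
t 2.48 p [0.4535 0.125  0.2509] yaw 73.06 tilt [-0.     -0.0005] f [ 0.2  0.1 -0. ] w 0.0870 g 0.0
dp [1.0496, -0.4103, 0.0053] rot [0.0, 0.0001, -0.0018] rows>= 3
dp [0.0, 0.0, 0.8] rot [0.0, 0.0, 0.0] rows>= 2
```

```bash
python3 -m pendant '[{"dp":[0.33,-0.13,0],"rotation":[0,0,0],"jaw":1},{"dp":[0.67,-0.27,0],"rotation":[0,0,0],"jaw":1},{"dp":[1,-0.41,0],"rotation":[0,0,-0.002],"jaw":1},{"dp":[1,-0.41,0],"rotation":[0,0,-0.002],"jaw":1}]' >/dev/null
python3 - <<'E'
from bench import camera
from h import *
c=camera("wrist");cv2.imwrite("pics/w1.png",c["image"][:,:,::-1]);P=cloud(c).reshape(-1,3)
a=P[(P[:,2]>.138)&(P[:,2]<.165)&(abs(P[:,0]-.44)<.07)&(abs(P[:,1]-.29)<.08)];print(len(a),rect(a),a.mean(0))
E
python3 plan.py .4405,.2935,.13,73.7
```

```text
1129 (array([440.5, 294.9]), array([99.4,  7.8]), 73.6) [0.44128001 0.29750387 0.15267252]
t 3.02 p [0.4383 0.2867 0.2506] yaw 73.99 tilt [-0.0013  0.0005] f [ 0.3 -1.5 -0.8] w 0.0866 g 0.0
dp [0.0477, 0.003, 0.804] rot [-0.0002, -0.0, 0.0008] rows>= 2
```

View pics/w1.png

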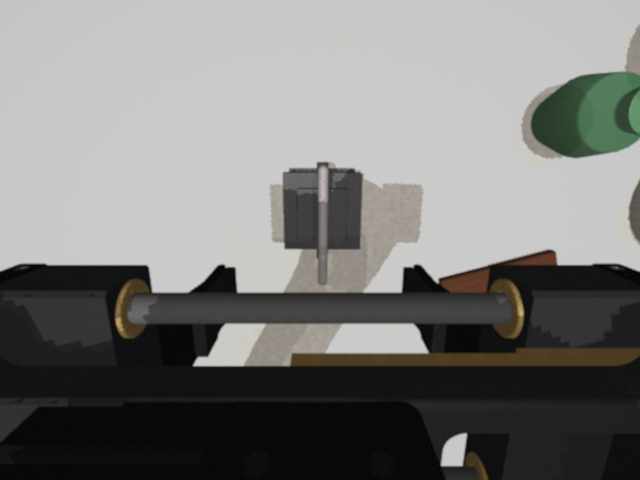

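The wrist view shows the bar at columns 318-328, between the fingers. Descending to grip.

```bash
python3 -m pendant '[{"dp":[0.05,0.003,0.4],"rotation":[0,0,0],"jaw":1},{"dp":[0.05,0.003,0.797],"rotation":[0,0,0],"jaw":1},{"dp":[0.05,0.003,0.797],"rotation":[0,0,0],"jaw":0},{"dp":[0.05,0.003,0.797],"rotation":[0,0,0],"jaw":0},{"dp":[0.05,0.003,0.797],"rotation":[0,0,0],"jaw":0},{"dp":[0.05,0.003,0.797],"rotation":[0,0,0],"jaw":0},{"dp":[0.05,0.003,0.797],"rotation":[0,0,0],"jaw":0}]' 60 | tail -3
python3 plan.py .44,.294,.24,73.7
```

```text
ft_force: [0.6, -0.3, 0.3]
width: 0.0451
grip_force: 0.0
t 3.90 p [0.4422 0.2922 0.1322] yaw 73.76 tilt [0.0012 0.0002] f [ 0.6 -0.3  0.3] w 0.0451 g 0.0
dp [0.0078, -0.0167, -0.7187] rot [0.0002, -0.0001, 0.0002] rows>= 2
```

```bash
python3 -m pendant '[{"dp":[0,0,0],"rotation":[0,0,0],"jaw":0},{"dp":[0,0,0],"rotation":[0,0,0],"jaw":0},{"dp":[0,0,0],"rotation":[0,0,0],"jaw":0},{"dp":[0,0,0],"rotation":[0,0,0],"jaw":0},{"dp":[0,0,0],"rotation":[0,0,0],"jaw":0},{"dp":[0,0,0],"rotation":[0,0,0],"jaw":0}]' | tail -2
python3 -m pendant '[{"dp":[0,0,-0.2],"rotation":[0,0,0],"jaw":0},{"dp":[0,0,-0.4],"rotation":[0,0,0],"jaw":0},{"dp":[0,0,-0.6],"rotation":[0,0,0],"jaw":0}]' | tail -3
python3 plan.py .45,.18,.222,89.5 .54,.089,.222,89.5
```

```text
width: 0.0064
grip_force: 60.0
ft_force: [0.5, 0.7, -3.6]
width: 0.006
grip_force: 60.0
t 5.03 p [0.4416 0.2917 0.2218] yaw 73.76 tilt [-0.0008 -0.0007] f [ 0.5  0.7 -3.6] w 0.0060 g 60.0
dp [-0.699, 0.262, -0.0006] rot [-0.0001, 0.0001, -0.0437] rows>= 2
dp [-0.6014, 0.6053, 0.0] rot [0.0, 0.0, 0.0] rows>= 3
```

```bash
python3 -m pendant '[{"dp":[-0.2,0.08,0],"rotation":[0,0,-0.012],"jaw":0},{"dp":[-0.4,0.15,0],"rotation":[0,0,-0.025],"jaw":0},{"dp":[-0.6,0.22,0],"rotation":[0,0,-0.038],"jaw":0},{"dp":[-0.7,0.26,0],"rotation":[0,0,-0.0437],"jaw":0},{"dp":[-0.7,0.26,0],"rotation":[0,0,-0.0437],"jaw":0}]' >/dev/null
python3 -m pendant '[{"dp":[-0.2,0.2,0],"rotation":[0,0,0],"jaw":0},{"dp":[-0.4,0.4,0],"rotation":[0,0,0],"jaw":0},{"dp":[-0.6,0.6,0],"rotation":[0,0,0],"jaw":0},{"dp":[-0.6,0.6,0],"rotation":[0,0,0],"jaw":0},{"dp":[-0.6,0.6,0],"rotation":[0,0,0],"jaw":0}]' >/dev/null
python3 plan.py .608,.089,.222,89.5
python3 - <<'E'
from bench import camera
from h import *
for n in("wrist","side","top"):
    c=camera(n);pickle.dump(c,open(n+"2.pkl","wb"));P=cloud(c).reshape(-1,3)
    a=P[(P[:,2]>.10)&(P[:,2]<.225)&(abs(P[:,0]-.54)<.04)&(abs(P[:,1]-.09)<.075)];print(n,len(a),rect(a) if len(a)>5 else"",a.mean(0).round(4))
    a=P[(P[:,2]>.175)&(P[:,2]<.22)&(P[:,0]>.58)&(P[:,0]<.66)&(abs(P[:,1]-.09)<.05)]
    if len(a)>9:
        for q in(a[a[:,1]<.0895],a[a[:,1]>.0895]): print(len(q),rect(q),np.median(q[:,1]))
im=pickle.load(open("side2.pkl","rb"))["image"];cv2.imwrite("pics/s2.png",im[140:380,120:440,::-1])
E
```

```text
t 6.28 p [0.5386 0.0912 0.221 ] yaw 89.54 tilt [-0.0012  0.0012] f [-0.1  0.6 -4.3] w 0.0056 g 60.0
dp [-0.0109, 0.4626, -0.007] rot [-0.0002, -0.0002, 0.0001] rows>= 2
wrist 7902 (array([538.2, 109.7]), array([67.9, 76.6]), 89.8) [0.5378 0.1118 0.172 ]
0 (array([0., 0.]), array([0., 0.]), 0.0) nan
1765 (array([622., 115.]), array([ 8.3, 75.9]), 90.0) 0.11580685072813598
side 1934 (array([539.7,  97.1]), array([ 79.3, 101.9]), 0.0) [0.529  0.1059 0.1538]
92 (array([624.2,  67. ]), array([11. , 71.1]), 89.2) 0.06800894117812145
106 (array([621.4, 117.6]), array([11.5, 75.7]), 89.0) 0.11992592203667418
top 137 (array([539.9,  54.5]), array([75.1, 22.1]), 15.4) [0.5449 0.0568 0.159 ]
73 (array([622. ,  61.9]), array([72.1,  7.5]), 0.4) 0.061628019206011436
0 (array([0., 0.]), array([0., 0.]), 0.0) nan
  return _methods._mean(a, axis=axis, dtype=dtype,
  ret = ret.dtype.type(ret / rcount)
```

View pics/s2.png

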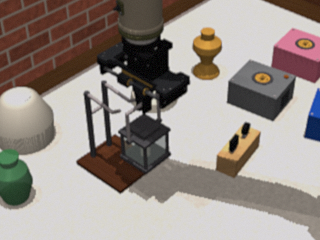

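The side view shows the lantern hanging straight, just in front of the hooks. Moving it over the tips and lowering.

```bash
python3 -m pendant '[{"dp":[-0.01,0.16,0],"rotation":[0,0,0],"jaw":0},{"dp":[-0.01,0.32,0],"rotation":[0,0,0],"jaw":0},{"dp":[-0.01,0.455,0],"rotation":[0,0,0],"jaw":0},{"dp":[-0.01,0.455,0],"rotation":[0,0,0],"jaw":0},{"dp":[-0.01,0.455,0.1],"rotation":[0,0,0],"jaw":0},{"dp":[-0.01,0.455,0.2],"rotation":[0,0,0],"jaw":0},{"dp":[-0.01,0.455,0.25],"rotation":[0,0,0],"jaw":0},{"dp":[-0.01,0.455,0.25],"rotation":[0,0,0],"jaw":0}]' | tail -3
python3 plan.py .608,.089,.1795,89.5
```

```text
ft_force: [-0.1, 0.1, -3.5]
width: 0.006
grip_force: 60.0
t 7.42 p [0.6074 0.0874 0.1837] yaw 89.49 tilt [ 0.0003 -0.0002] f [-0.1  0.1 -3.5] w 0.0060 g 60.0
dp [0.0108, 0.0041, 0.0281] rot [0.0001, 0.0, -0.0] rows>= 1
```

```bash
python3 -m pendant '[{"dp":[0,0,0.015],"rotation":[0,0,0],"jaw":0},{"dp":[0,0,0.028],"rotation":[0,0,0],"jaw":0},{"dp":[0,0,0.028],"rotation":[0,0,0],"jaw":0}]' | tail -3
python3 plan.py
```

```text
ft_force: [4.2, -0.2, 6.4]
width: 0.0062
grip_force: 60.0
t 7.80 p [0.6092 0.0877 0.1819] yaw 89.47 tilt [0.0051 0.0005] f [ 4.2 -0.2  6.4] w 0.0062 g 60.0
```

```bash
python3 -m pendant '[{"dp":[0,0,-0.012],"rotation":[0,0,0],"jaw":0},{"dp":[0,0,-0.012],"rotation":[0,0,0],"jaw":0.45},{"dp":[0,0,-0.012],"rotation":[0,0,0],"jaw":0.45},{"dp":[0,0,-0.012],"rotation":[0,0,0],"jaw":0.45},{"dp":[0,0,-0.012],"rotation":[0,0,0],"jaw":0.45},{"dp":[0,0,-0.012],"rotation":[0,0,0],"jaw":0.45},{"dp":[0,0,-0.012],"rotation":[0,0,0],"jaw":0.45}]' | tail -3
python3 plan.py
python3 - <<'E'
from bench import camera
from h import *
for n in("wrist","side"):
    c=camera(n);P=cloud(c).reshape(-1,3)
    a=P[(P[:,2]>.08)&(P[:,2]<.15)&(abs(P[:,0]-.61)<.055)&(abs(P[:,1]-.09)<.06)];print(n,len(a),rect(a) if len(a)>5 else"",a.mean(0).round(4))
    if n=="side": cv2.imwrite("pics/s3.png",cv2.resize(c["image"][190:340,180:380,::-1],(600,450)))
E
```

```text
ft_force: [0.2, -0.7, -0.4]
width: 0.039
grip_force: 0.0
t 8.68 p [0.6073 0.0875 0.1816] yaw 89.50 tilt [-0.     -0.0001] f [ 0.2 -0.7 -0.4] w 0.0390 g 0.0
wrist 7792 (array([611. ,  92.4]), array([80.1, 94.9]), 0.3) [0.6093 0.1017 0.1309]
side 1418 (array([610.7,  92.7]), array([ 85.4, 103.8]), 1.0) [0.6007 0.0995 0.1205]
```

View pics/s3.png

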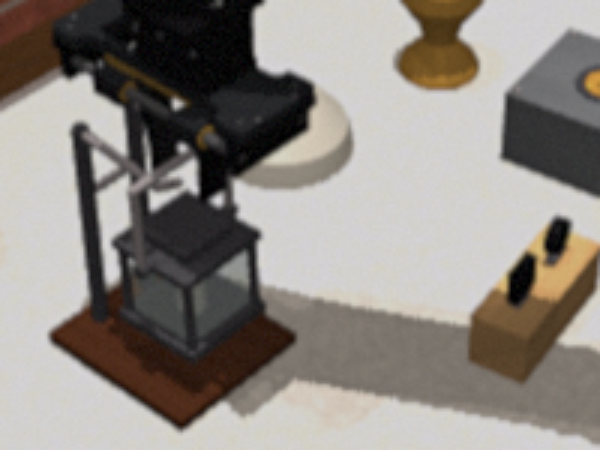

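The lantern is hanging level on both hooks, with no load on the gripper. Withdrawing straight up, then moving to the keys.

```bash
python3 -m pendant '[{"dp":[0,0,-0.1],"rotation":[0,0,0],"jaw":0.45},{"dp":[0,0,-0.3],"rotation":[0,0,0],"jaw":0.45},{"dp":[0,0,-0.6],"rotation":[0,0,0],"jaw":0.45},{"dp":[0,0,-0.6],"rotation":[0,0,0],"jaw":0.45}]' | tail -3
python3 plan.py .52,.0,.27,98.6 .4264,-.0886,.22,98.6
```

```text
ft_force: [0.1, -0.1, -0.6]
width: 0.0395
grip_force: 0.0
t 9.28 p [0.6089 0.0884 0.2764] yaw 89.51 tilt [0.0067 0.0011] f [ 0.1 -0.1 -0.6] w 0.0395 g 0.0
dp [-0.5946, -0.5876, 0.0381] rot [0.0011, -0.0001, -0.0252] rows>= 3
dp [-0.4907, -0.7053, 0.3333] rot [0.0, 0.0, 0.0] rows>= 3
```

```bash
python3 -m pendant '[{"dp":[-0.2,-0.2,0],"rotation":[0,0,-0.01],"jaw":0.5},{"dp":[-0.4,-0.4,0],"rotation":[0,0,-0.02],"jaw":0.5},{"dp":[-0.59,-0.59,0.04],"rotation":[0.0,0,-0.0252],"jaw":0.5},{"dp":[-0.59,-0.59,0.04],"rotation":[0.0,0,-0.0252],"jaw":0.5}]' >/dev/null
python3 -m pendant '[{"dp":[-0.17,-0.24,0.1],"rotation":[0,0,0],"jaw":0.5},{"dp":[-0.34,-0.48,0.2],"rotation":[0,0,0],"jaw":0.5},{"dp":[-0.49,-0.7,0.33],"rotation":[0,0,0],"jaw":0.5},{"dp":[-0.49,-0.7,0.33],"rotation":[0,0,0],"jaw":0.5},{"dp":[-0.49,-0.7,0.33],"rotation":[0,0,0],"jaw":0.5}]' >/dev/null
python3 plan.py .4264,-.0886,.064,98.6
python3 - <<'E'
from bench import camera
from h import *
c=camera("wrist");P=cloud(c).reshape(-1,3)
a=P[(P[:,2]>.07)&(P[:,2]<.11)&(abs(P[:,0]-.43)<.04)&(abs(P[:,1]+.118)<.08)]
for q in(a[a[:,1]>-.118],a[a[:,1]<-.118]): 
    if len(q)>5: print(len(q),rect(q),q[:,2].max()); t=q[q[:,2]>.084]; print(" top",len(t),rect(t) if len(t)>4 else"")
cv2.imwrite("pics/w3.png",c["image"][:,:,::-1])
S=camera("side");P=cloud(S).reshape(-1,3)
a=P[(P[:,2]>.1)&(P[:,2]<.15)&(abs(P[:,0]-.61)<.06)&(abs(P[:,1]-.09)<.06)];print("lantern",len(a),rect(a))
E
```

```text
t 10.40 p [ 0.4261 -0.0877  0.2167] yaw 98.63 tilt [ 0.001  -0.0001] f [0.8 0.1 0.3] w 0.0436 g 0.0
dp [-0.006, -0.0, 1.018] rot [0.0002, 0.0, 0.0001] rows>= 3
392 (array([426.6, -88.3]), array([ 9.4, 30.3]), 8.3) 0.08937487643033781
 top 359 (array([426.6, -88.3]), array([ 9.1, 30.3]), 8.7)
244 (array([ 435.2, -140.9]), array([ 8.8, 18.4]), 8.9) 0.09010166730962593
 top 147 (array([ 435.4, -142.6]), array([ 8.6, 15. ]), 8.4)
lantern 1126 (array([611.9,  94.2]), array([ 83.4, 103.4]), 1.2)
```

View pics/w3.png

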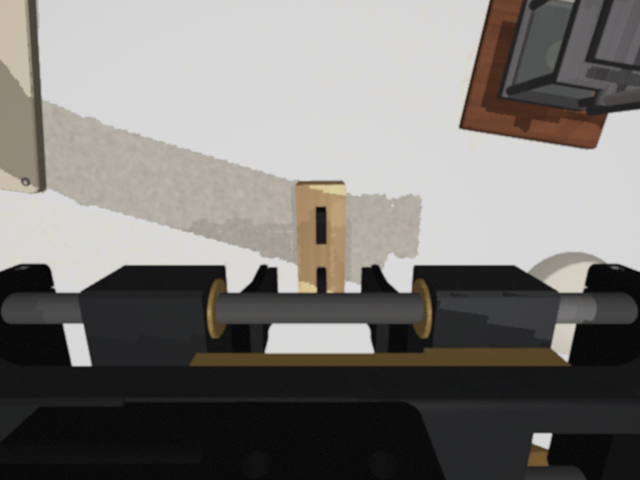

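The near head (column 321, rows 207-243) has a flat top along its full 30 mm, so it is the square key. The far head's top slopes away, so it is the round spare. Gripping the square key.

```bash
python3 -m pendant '[{"dp":[0,0.003,0.4],"rotation":[0,0,0],"jaw":0.5},{"dp":[-0.006,0.003,0.8],"rotation":[0,0,0],"jaw":0.5},{"dp":[-0.006,0.003,1],"rotation":[0,0,0],"jaw":0.5},{"dp":[-0.006,0.003,1],"rotation":[0,0,0],"jaw":0.5}]' >/dev/null
python3 -m pendant '[{"dp":[0,0,0.025],"rotation":[0,0,0],"jaw":0.5},{"dp":[0,0,0.025],"rotation":[0,0,0],"jaw":0},{"dp":[0,0,0.025],"rotation":[0,0,0],"jaw":0},{"dp":[0,0,0.025],"rotation":[0,0,0],"jaw":0},{"dp":[0,0,0.025],"rotation":[0,0,0],"jaw":0},{"dp":[0,0,0.025],"rotation":[0,0,0],"jaw":0},{"dp":[0,0,0.025],"rotation":[0,0,0],"jaw":0}]' 60 | tail -3
python3 plan.py .4266,-.0883,.063,98.7
```

```text
ft_force: [5.0, 1.3, -1.3]
width: 0.0096
grip_force: 60.0
t 11.88 p [ 0.4271 -0.0893  0.0629] yaw 98.58 tilt [ 0.0026 -0.0002] f [ 5.   1.3 -1.3] w 0.0096 g 60.0
dp [0.0073, -0.0021, -0.0009] rot [0.0004, 0.0001, -0.0003] rows>= 1
```

```bash
python3 -m pendant '[{"dp":[0,0,-0.2],"rotation":[0,0,0],"jaw":0},{"dp":[0,0,-0.5],"rotation":[0,0,0],"jaw":0},{"dp":[0,0,-0.75],"rotation":[0,0,0],"jaw":0}]' | tail -3
python3 plan.py .475,-.215,.175,97.9 .5227,-.3392,.165,97.9
```

```text
ft_force: [0.7, 0.4, -0.4]
width: 0.0098
grip_force: 60.0
t 12.25 p [ 0.4253 -0.0893  0.1761] yaw 98.58 tilt [-0.0008 -0.0001] f [ 0.7  0.4 -0.4] w 0.0098 g 60.0
dp [-0.8782, 0.2026, 0.0074] rot [-0.0001, -0.0, 0.0019] rows>= 3
dp [-0.8638, 0.2012, 0.0667] rot [0.0, 0.0, 0.0] rows>= 3
```

```bash
python3 -m pendant '[{"dp":[-0.3,0.07,0],"rotation":[0,0,0],"jaw":0},{"dp":[-0.6,0.14,0],"rotation":[0,0,0],"jaw":0},{"dp":[-0.88,0.2,0],"rotation":[0,0,0.002],"jaw":0}]' >/dev/null
python3 -m pendant '[{"dp":[-0.3,0.07,0],"rotation":[0,0,0],"jaw":0},{"dp":[-0.6,0.14,0],"rotation":[0,0,0],"jaw":0},{"dp":[-0.86,0.2,0.06],"rotation":[0,0,0],"jaw":0},{"dp":[-0.86,0.2,0.06],"rotation":[0,0,0],"jaw":0},{"dp":[-0.86,0.2,0.06],"rotation":[0,0,0],"jaw":0}]' >/dev/null
python3 plan.py .5227,-.3392,.165,97.9
python3 - <<'E'
from bench import camera
from h import *
for n in("wrist","side"):
    c=camera(n);pickle.dump(c,open(n+"4.pkl","wb"));P=cloud(c)
    h=cv2.cvtColor(c["image"],cv2.COLOR_RGB2HSV);m=cv2.inRange(h,(12,100,60),(40,255,255))>0
    k=m&(abs(P[...,2]-.077)<.012)&(abs(P[...,0]-.523)<.035)&(abs(P[...,1]+.339)<.035);v,u=np.where(k)
    print(n,k.sum(),u.min(),u.max(),v.min(),v.max())
    q=np.array([ray(c,a,b,.077) for a,b in zip(u,v)]);(x,y),R=cv2.minEnclosingCircle(q[:,:2].astype(np.float32)*1000);print(" circle",x,y,R,q.mean(0))
    a=P.reshape(-1,3);a=a[(a[:,2]>.085)&(a[:,2]<.19)&(abs(a[:,0]-.523)<.03)&(abs(a[:,1]+.339)<.03)]
    for lo in np.arange(.12,.18,.01):
        t=a[(a[:,2]>lo)&(a[:,2]<lo+.01)]
        if len(t)>8:print(" %.3f"%lo,len(t),rect(t))
    b=P.reshape(-1,3);b=b[(abs(b[:,2]-.075)<.006)&(abs(b[:,0]-.522)<.09)&(abs(b[:,1]+.34)<.085)];print(" box",rect(b))
w=pickle.load(open("wrist4.pkl","rb"))["image"][100:300,220:420,::-1];s=pickle.load(open("side4.pkl","rb"))["image"][150:260,330:440,::-1]
cv2.imwrite("pics/k4.png",np.hstack([cv2.resize(w,(400,400)),cv2.resize(s,(400,400),interpolation=cv2.INTER_CUBIC)]))
E
```

```text
t 13.25 p [ 0.5222 -0.3382  0.1654] yaw 97.88 tilt [-0.001   0.0012] f [0.5 0.2 0.1] w 0.0096 g 60.0
dp [-0.007, 0.0021, 0.0028] rot [-0.0001, -0.0002, -0.0] rows>= 1
wrist 1492 295 346 214 262
 circle 522.8895874023438 -337.815185546875 20.218917846679688 [ 0.52263532 -0.33546992  0.077     ]
 0.120 28 (array([ 520.7, -331.3]), array([3.8, 1.4]), 10.0)
 0.130 9 (array([ 520.8, -331.2]), array([4.9, 0.3]), 7.0)
 0.160 220 (array([ 519.9, -325.7]), array([27. ,  7.5]), 7.9)
 0.170 387 (array([ 519.9, -325.8]), array([27.3,  7.7]), 7.6)
 box (array([ 520.8, -327.2]), array([140.5,  95.2]), 7.9)
side 122 375 389 213 222
 circle 523.7647094726562 -335.39642333984375 21.640419006347656 [ 0.52365651 -0.33519467  0.077     ]
 0.130 14 (array([ 523. , -332.3]), array([ 6.9, 15.6]), 9.4)
 0.140 11 (array([ 522.3, -333.9]), array([13.9,  5.2]), 85.4)
 0.150 10 (array([ 519.8, -331.1]), array([13.7,  7.6]), 56.0)
 0.160 22 (array([ 517.4, -334.3]), array([36.5, 20.3]), 56.5)
 0.170 47 (array([ 517.4, -328.6]), array([34.7, 23.6]), 42.4)
 box (array([ 524.4, -336.8]), array([144.5, 129.4]), 7.2)
```

View pics/k4.png

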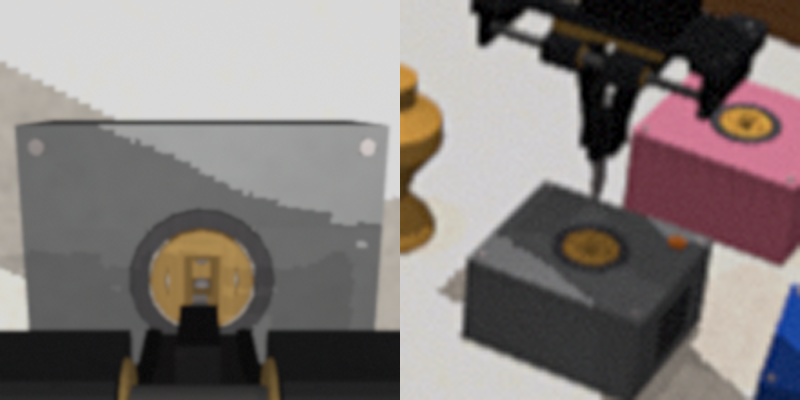

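In the wrist crop the key (column 200) is lined up with the keyway slot (columns 190-215) and the plug is unturned. Moving about 0.8 mm in x and entering the mouth.

```bash
python3 -m pendant '[{"dp":[0,0.005,0.1],"rotation":[0,0,0],"jaw":0},{"dp":[0,0.005,0.2],"rotation":[0,0,0],"jaw":0},{"dp":[0,0.005,0.28],"rotation":[0,0,0],"jaw":0},{"dp":[0,0.005,0.34],"rotation":[0,0,0],"jaw":0},{"dp":[0,0.005,0.38],"rotation":[0,0,0],"jaw":0},{"dp":[0,0.005,0.38],"rotation":[0,0,0],"jaw":0}]' | tail -3
python3 plan.py .5230,-.3382,.100,97.9
```

```text
ft_force: [0.3, -0.1, 0.1]
width: 0.0097
grip_force: 60.0
t 14.10 p [ 0.5232 -0.3392  0.1088] yaw 97.84 tilt [ 0.0001 -0.0002] f [ 0.3 -0.1  0.1] w 0.0097 g 60.0
dp [0.0072, -0.0007, 0.0586] rot [0.0, 0.0, -0.0002] rows>= 1
```

```bash
python3 -m pendant '[{"dp":[0,0,0.02],"rotation":[0,0,0],"jaw":0},{"dp":[0,0,0.04],"rotation":[0,0,0],"jaw":0},{"dp":[0,0,0.06],"rotation":[0,0,0],"jaw":0},{"dp":[0,0,0.06],"rotation":[0,0,0],"jaw":0}]' | tail -3
python3 plan.py .5230,-.3382,.089,97.9
```

```text
ft_force: [1.0, -3.1, 0.9]
width: 0.0098
grip_force: 60.0
t 14.60 p [ 0.5231 -0.3395  0.0998] yaw 97.83 tilt [ 0.     -0.0006] f [ 1.  -3.1  0.9] w 0.0098 g 60.0
dp [0.0085, 0.0004, 0.0719] rot [-0.0, 0.0001, -0.0002] rows>= 1
```

```bash
python3 -m pendant '[{"dp":[0.005,0,0.025],"rotation":[0,0,0],"jaw":0},{"dp":[0.012,0,0.04],"rotation":[0,0,0],"jaw":0},{"dp":[-0.008,0,0.05],"rotation":[0,0,0],"jaw":0},{"dp":[0.012,0,0.06],"rotation":[0,0,0],"jaw":0},{"dp":[-0.008,0,0.07],"rotation":[0,0,0],"jaw":0},{"dp":[0.012,0,0.08],"rotation":[0,0,0],"jaw":0},{"dp":[0,0,0.08],"rotation":[0,0,0],"jaw":0},{"dp":[0,0,0.08],"rotation":[0,0,0],"jaw":0}]' | tail -3
python3 plan.py .5230,-.3382,.089,97.9
```

```text
ft_force: [-0.2, -3.4, 5.4]
width: 0.0094
grip_force: 60.0
t 15.60 p [ 0.5234 -0.3394  0.0882] yaw 97.84 tilt [ 0.0005 -0.0006] f [-0.2 -3.4  5.4] w 0.0094 g 60.0
dp [0.0084, -0.0018, -0.0054] rot [0.0001, 0.0001, -0.0002] rows>= 1
```

```bash
python3 -m pendant '[{"dp":[0.008,0,0.01],"rotation":[0,0,0],"jaw":0},{"dp":[0,0,0.015],"rotation":[0,0,0],"jaw":0},{"dp":[0.005,0,0.015],"rotation":[0,0,0],"jaw":0}]' | tail -3
python3 plan.py .5230,-.3382,.089,97.9
python3 - <<'E'
from bench import camera
from h import *
c=camera("side");P=cloud(c).reshape(-1,3)
a=P[(P[:,2]>.1)&(P[:,2]<.15)&(abs(P[:,0]-.61)<.06)&(abs(P[:,1]-.09)<.06)];print("lantern",len(a),rect(a))
w=camera("wrist")["image"][140:300,220:420,::-1]
cv2.imwrite("pics/k5.png",np.hstack([cv2.resize(w,(400,320),interpolation=cv2.INTER_CUBIC),cv2.resize(c["image"][165:245,335:435,::-1],(400,320),interpolation=cv2.INTER_CUBIC)]))
E
```

```text
ft_force: [-1.1, -5.6, 11.6]
width: 0.0098
grip_force: 60.0
t 15.97 p [ 0.5238 -0.3396  0.0871] yaw 97.81 tilt [ 0.002  -0.0025] f [-1.1 -5.6 11.6] w 0.0098 g 60.0
dp [0.01, -0.0043, -0.0128] rot [0.0003, 0.0004, -0.0003] rows>= 1
lantern 1132 (array([611.6,  94. ]), array([ 84. , 101.8]), 1.2)
```

View pics/k5.png

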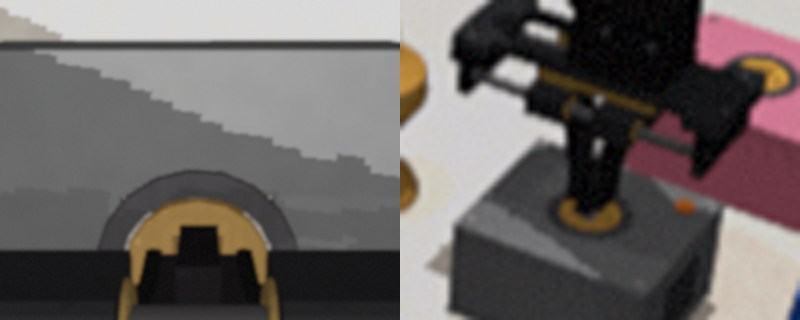

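The key's collar sits on the brass face (crop (200,240)) and the lantern hasn't moved. Turning clockwise now, which is positive about the tool's z.

```bash
python3 -m pendant '[{"dp":[-0.004,0,0],"rotation":[0,0,0.025],"jaw":0},{"dp":[-0.004,0,0],"rotation":[0,0,0.05],"jaw":0},{"dp":[-0.004,0,0],"rotation":[0,0,0.075],"jaw":0},{"dp":[-0.004,0,0],"rotation":[0,0,0.1],"jaw":0},{"dp":[-0.004,0,0],"rotation":[0,0,0.125],"jaw":0},{"dp":[-0.004,0,0],"rotation":[0,0,0.14],"jaw":0},{"dp":[-0.004,0,0],"rotation":[0,0,0.14],"jaw":0}]' | tail -3
python3 plan.py .5230,-.3382,.089,-2
python3 -c "
from bench import r;print(r.read_state()['torque'])"
```

```text
ft_force: [-6.0, -0.9, 14.1]
width: 0.0097
grip_force: 60.0
t 16.95 p [ 0.5231 -0.3396  0.087 ] yaw 47.34 tilt [ 0.0001 -0.0016] f [-6.  -0.9 14.1] w 0.0097 g 60.0
dp [0.0065, -0.007, -0.0135] rot [0.0003, 0.0001, 0.1371] rows>= 5
[-0.22005066  1.09247187  0.08993926]
```

```bash
python3 -m pendant '[{"dp":[0,0,0],"rotation":[0,0,0.025],"jaw":0},{"dp":[0,0,0],"rotation":[0,0,0.05],"jaw":0},{"dp":[0,0,0],"rotation":[0,0,0.075],"jaw":0},{"dp":[0,0,0],"rotation":[0,0,0.1],"jaw":0},{"dp":[0,0,0],"rotation":[0,0,0.125],"jaw":0},{"dp":[0,0,0],"rotation":[0,0,0.14],"jaw":0},{"dp":[0,0,0],"rotation":[0,0,0.14],"jaw":0},{"dp":[0,0,0],"rotation":[0,0,0.14],"jaw":0}]' | tail -3
python3 plan.py
python3 - <<'E'
from bench import camera,r
from h import *
print(np.round(r.read_state()['torque'],3))
c=camera("side");P=cloud(c).reshape(-1,3)
a=P[(P[:,2]>.1)&(P[:,2]<.15)&(abs(P[:,0]-.61)<.06)&(abs(P[:,1]-.09)<.06)];print("lantern",len(a),rect(a))
w=camera("wrist")["image"][140:300,220:420,::-1]
cv2.imwrite("pics/k6.png",np.hstack([cv2.resize(w,(400,320),interpolation=cv2.INTER_CUBIC),cv2.resize(c["image"][165:245,335:435,::-1],(400,320),interpolation=cv2.INTER_CUBIC)]))
E
```

```text
ft_force: [-6.3, 2.4, 14.8]
width: 0.0102
grip_force: 60.0
t 17.95 p [ 0.5227 -0.3386  0.0867] yaw -2.95 tilt [-0.0011  0.0002] f [-6.3  2.4 14.8] w 0.0102 g 60.0
[0.582 1.612 0.099]
lantern 1138 (array([611.5,  93.4]), array([102.9,  84.7]), 89.2)
```

View pics/k6.png

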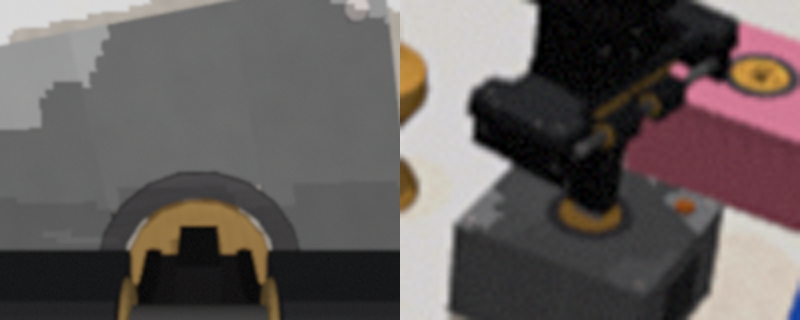

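The gripper and key have turned about 101°, the spring torque of 0.10 N m is there, the key is home and the lantern is undisturbed. Handing in.

```bash
python3 -m pendant '[{"dp":[0,0,0],"rotation":[0,0,0],"jaw":0},{"dp":[0,0,0],"rotation":[0,0,0],"jaw":0},{"dp":[0,0,0],"rotation":[0,0,0],"jaw":0}]' | tail -3; python3 plan.py; python3 -c "
from bench import r;print(r.close_job())"
```

```text
ft_force: [-7.1, 2.5, 16.4]
width: 0.0099
grip_force: 60.0
t 18.43 p [ 0.5227 -0.3386  0.0867] yaw -2.95 tilt [-0.001   0.0003] f [-7.1  2.5 16.4] w 0.0099 g 60.0
the job is handed in; nothing more can be done
None
```

I handed the job in at 18.4 s with the lantern hanging on both hooks and the gripper still holding the square key, home in the switch and turned about 101° clockwise (the plug should be near 1.56 rad, inferred from the key's turn less its play); the hand-in gave no verdict.

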